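# Lock the reference-sphere post with its split clip

### The job

Pick up the yellow fork tool and use it to push the orange split clip along its track onto the post until it snaps fully home around the post. Keep the gripper off the clip: only the fork may push it. Then lay the fork tool down flat on the black tool mat.

Things in the scene. Friction and masses are not known exactly. Their poses are not given: they have to be found in the camera images.
- fork: Sizes in mm. Fork tool on the mat, 0.12 kg: yellow handle 120 x 18 x 20 high, shank, steel crossbar, two prongs. Origin: underside near mid-handle, by the centre of mass (grip here, across the 18). x to the prongs, z up. Handle x -70 to 50, crossbar 42 wide at 93-103, prongs to 127, 8 wide, centred y +-17; fork 10 thick from the underside. Blue (blade) and red (hook) tools lie beside it, 90 apart.
- clip: In mm: orange C-shaped split clip, 48 outside, 26 inside, 10 thick, flat on the aluminium plate between blue guide strips. Origin: ring centre, underside. x out of its open mouth, to the post. The prongs straddle its round back, touching it at x -20, y +-13. The 21 mouth springs over the post at 5-15 N and pulls itself home over the last few mm; home, its centre is on the post's axis, 1 play.
- post (a point): In mm: on the steel post's axis at the top of the fixture plate, 25 above the work surface. x along the track, from clip to post; z up. Plate 150 x 130, centred here. Going up: groove 24 dia, 13 high; collar 34 dia, 10 high; stem; white ball, top 55 above the plate. Guide strips 4 high, x -73 to -15, inner faces y +-27, outer y +-37. The clip waits 38-50 before the post.
- mat_mid (a point): Sizes in mm. Centre of the top face of the black rubber tool mat, 250 (x) by 300 (y), top 3 above the work surface; z up. Three tools lie on it at the start, roughly along x, heads to +x.

How it is judged:
By the outcome, as a careful person would: the job done as asked, in the order asked, and still so for the second after the job is handed in, with the robot touching nothing.
It also fails if it takes over 48 s, if anything falls off the work surface, if the arm or the gripper's body presses on something with over 40 N, if the wrist force passes 120 N, or if a joint passes its speed limit or range.

### The arm

A 6-joint arm with a two-finger parallel gripper is mounted at the origin on the work surface. World frame = base frame: x ahead of the robot, y to its left, z up, the work surface at z = 0. Lengths are in m, angles in rad, forces in N, time in s.
With the tool pointing down it reaches from about 0.325 to 0.85 m from the base axis. Payload 4.4 kg.
Tool frame: the origin (TCP) lies between the finger pads; the fingertips stand 17 mm ahead of it and the grasp point (between the pads) lies 2 mm behind it; z points along the fingers, y is the line along which they close (so a half turn about z gives the same grasp; the last joint's range is limited). The gripper opens to 94 mm and grips with 3 to 60 N. Pads are 16 mm wide; open, the fingers measure 119 mm over their backs; the gripper's body (75 mm by 177 mm) begins 78 mm behind the grasp point.
Start: joints at [-1.389, 0.207, 1.542, -0, 1.393, -0.15], TCP at [0.187, -0.544, 0.222] pointing down, gripper open.
Joint ranges: [-2.73, 2.73], [-0.86, 2.22], [0.23, 2.46], [-1.11, 4.25], [0.08, 2.63], [-2.82, 2.82]. Speed limits (rad/s): [2.79, 2.79, 3.14, 3.14, 3.14, 3.14].

### API

Orientations are given as a unit quaternion [w, x, y, z].
In Python, from cell import status, imaging, robot gives the robot as it stands.
- The arm moves only by the tool carry_out, never from a script. Its argument "targets" is a list of rows, each a list of 7 numbers: the turn, a rotation vector about the tool's x, y, z in rad, then the shift along the tool's x, y, z in cm, then the opening, from -1 (shut) to 1 (fully open). In form: [[ax, ay, az, dx, dy, dz, grip], ...]. A call has exactly 8 rows; each row is the pose to reach, as a shift and turn from the pose commanded when the call began, along the tool's axes at that moment; what a row does not reach only later rows make up. A row lasts 1/10 s, in which the tool goes at most 50 mm and 8.59 degrees, less where a joint would pass 70% of its speed; a pose out of reach is approached as far as the arm can. A call with a gripper value outside its range is refused whole. The fingers move at their own pace and stop on an object; "force" is the grip in N (left out, the last holds). Time passes only in rows, so rows that repeat a pose let the fingers close, or fill a call up. It gives the time, the measured TCP pose, the force, the opening and the grip force at its end, in the units of the state.
- status.state(): the state, without advancing time (a new reading comes with each control period).
- imaging.read_camera(name): name is "scene" or "side" or "wrist"; returns (picture, depth): 400x640x3 uint8, blue, green, red; 400x640 float32, m along the optical axis (not along the pixel's ray), 0 where there is no reading.
- imaging.camera_model(name): a dict with "K" (3x3 intrinsics, pixels), "world_from_camera" (4x4, takes a point from camera to world coordinates); the wrist camera has in their place "mount" (4x4, takes a point from camera to tool coordinates, whose origin is the TCP and whose axes are the flange's). Camera axes: x right, y up, looking along -z (the intrinsics and any distortion apply to the point x, -y, -z); pixel columns grow to the right and rows downward; lengths in m; the calibration is good to about 2 mm. A picture is of the moment at which its call begins: read the wrist's pose just before it. camera_model takes no time and is no camera call.
- robot.finish_job(): hands the job in; it is judged then, once.
The state is a dict: "time": time; "joint_positions": joint angles; "qvel": joint speeds; "tau": joint torques, N m; "ee_pos": TCP position; "ee_rot": TCP orientation; "force": force on the tool from outside, world axes, zero at the start; "moment": the same for the moment, N m; "gripper_width": finger opening in m; "grasp_force": force on a finger pad.
Only numpy, scipy, OpenCV 4.12 (cv2) and the standard library are available. Lean on these libraries where they do the work, as an engineer would, in place of code of your own. Each camera call takes 0.05 s, during which the arm holds its last target. There are 200 camera calls.

## Working session

There is one attempt and no reset: what is moved stays moved. The work goes in short steps, Python scripts to look and compute and a tool call to move; the robot and the scene stay as the last step left them, time stands still between calls to the robot, and variables do not carry over. Pictures are saved under pics/ and viewed, at most 10 in all, crops included, and the job is handed in when it is done.

Besides the shell and the picture viewer there is one more tool, called after ">>>" as name(argument=value, ...), one argument or row to a line, values as JSON. carry_out: Moves the arm, as the interface text tells. Its arguments: {"type":"object","properties":{"targets":{"type":"array","items":{"type":"array","items":{"type":"number"}}},"force":{"type":"number"}},"required":["targets"]}

```bash
mkdir -p pics; ls
cat > h.py <<'E'
import numpy as np, cv2
from cell import status, imaging, robot
from scipy.spatial.transform import Rotation as R
def pose():
    s=status.state(); q=s["ee_rot"]; T=np.eye(4)
    T[:3,:3]=R.from_quat([q[1],q[2],q[3],q[0]]).as_matrix(); T[:3,3]=s["ee_pos"]; return T,s
def cam(name):
    T,_=pose(); m=imaging.camera_model(name); im,d=imaging.read_camera(name)
    W=T@m["mount"] if "mount" in m else m["world_from_camera"]
    return im,d,np.array(m["K"]),np.array(W),m
def onplane(px,K,W,z,dist=None):
    px=np.atleast_2d(np.float32(px))
    n=cv2.undistortPoints(px[:,None],K,dist)[:,0]
    r=np.c_[n[:,0],-n[:,1],-np.ones(len(n))]@W[:3,:3].T; o=W[:3,3]
    return o+r*((z-o[2])/r[:,2])[:,None]
E
python3 - <<'E'
from h import *
for n in("scene","side"):
    im,d,K,W,m=cam(n); cv2.imwrite(f"pics/{n}0.png",im); np.savez(f"{n}0.npz",im=im,d=d,K=K,W=W)
    print(n,{k:v for k,v in m.items() if k not in("K","world_from_camera")},K.round(1).tolist(),W.round(3).tolist())
print(pose()[1])
E
```

```text
pics
scene {} [[520.8, 0.0, 317.5], [0.0, 520.8, 190.5], [0.0, 0.0, 1.0]] [[-0.876, -0.298, 0.379, 0.953], [0.482, -0.568, 0.667, 0.628], [0.016, 0.767, 0.641, 0.724], [0.0, 0.0, 0.0, 1.0]]
side {} [[430.3, 0.0, 320.9], [0.0, 430.3, 193.5], [0.0, 0.0, 1.0]] [[0.854, 0.321, -0.41, 0.285], [-0.521, 0.542, -0.66, -0.528], [0.01, 0.777, 0.63, 0.521], [0.0, 0.0, 0.0, 1.0]]
{'time': 0.1, 'joint_positions': array([-1.38950083e+00,  2.07319424e-01,  1.54277915e+00, -3.28518320e-05,
        1.39351086e+00, -1.50473181e-01]), 'qvel': array([ 1.58274210e-03, -1.21693108e-03, -2.83414808e-03, -6.46795340e-05,
       -1.07992823e-03,  1.55226078e-03]), 'tau': array([ 1.62608171e-05, -3.71864748e+01, -2.82294828e+01,  7.00695254e-02,
        3.11851152e-02, -4.86302531e-05]), 'ee_pos': array([ 0.18715524, -0.54296327,  0.22143077]), 'ee_rot': array([-1.00802293e-03,  9.86271732e-01,  1.65127384e-01, -3.17034779e-05]), 'force': array([-0.28096321,  0.66348103, -0.32680989]), 'moment': array([ 0.0022421 , -0.05344172, -0.01840363]), 'grasp_force': 0.0, 'gripper_width': 0.09400779231218903}
```

View pics/scene0.png

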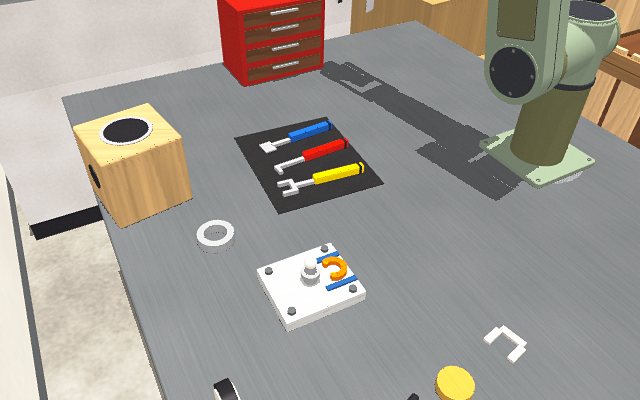

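View pics/side0.png

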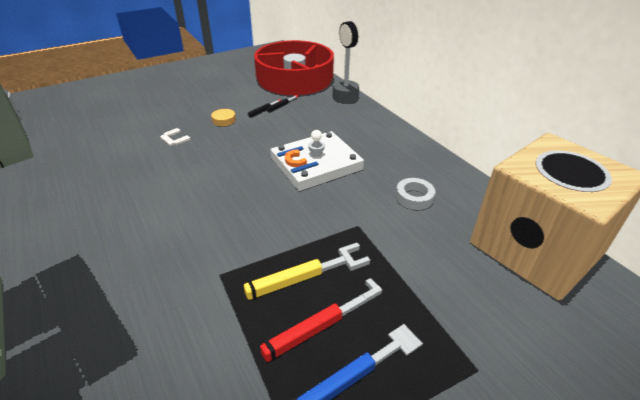

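The scene view shows the fork on the mat (handle about (338,174), prongs (288,186)), with the clip at (336,267) and the ball at (311,265). The side view shows the fork at (285,278), the clip at (296,158), and the ball at (317,135). In both, the clip's mouth faces the post.

```bash
cat > meas.py <<'E'
from h import *
def comp(mask,near):
    n,l,s,c=cv2.connectedComponentsWithStats(mask.astype(np.uint8))
    k=min((i for i in range(1,n) if s[i,4]>25),key=lambda i:np.hypot(*(c[i]-near)))
    ys,xs=np.where(l==k); return np.c_[xs,ys].astype(float)
hints={"scene":dict(y=(338,174),o=(336,267),b1=(328,258),b2=(342,283),mat=(260,150),ball=(311,263)),
       "side":dict(y=(285,278),o=(296,158),b1=(290,151),b2=(305,167),mat=(300,290),ball=(317,133))}
def measure(n,f):
    z=np.load(f); im,K,W,d=z["im"],z["K"],z["W"],z["d"]; hsv=cv2.cvtColor(im,cv2.COLOR_BGR2HSV); H,S,V=cv2.split(hsv); h=hints[n]
    def line(px,zz):
        P=onplane(px,K,W,zz)[:,:2]; c,(w,l),a=cv2.minAreaRect(P.astype(np.float32)*1000)
        m=P.mean(0); u=np.linalg.svd(P-m,full_matrices=False)[2][0]; t=(P-m)@u
        return m.round(4),np.degrees(np.arctan2(u[1],u[0])).round(2),(t.min().round(4),t.max().round(4)),np.round((w,l),1)
    print(n)
    print(" handle",line(comp((abs(H.astype(int)-28)<5)&(S>120),h["y"]),.016))
    o=comp((abs(H.astype(int)-14)<6)&(S>150),h["o"]); P=onplane(o,K,W,.033)[:,:2]
    c,r=cv2.minEnclosingCircle(P.astype(np.float32)*1000); print(" clip",np.round(c,1),round(r,1))
    for b in("b1","b2"): print(" ",b,line(comp((abs(H.astype(int)-107)<10)&(S>150),h[b]),.0285))
    m=comp((V<60),h["mat"]); c=cv2.minAreaRect(onplane(m,K,W,.003)[:,:2].astype(np.float32)*1000); print(" mat",np.round(c[0],1),np.round(c[1],1),round(c[2],2))
    bx,by=h["ball"]; sub=im[by-12:by+8,bx-9:bx+9]; 
    return im
if __name__=="__main__":
    for n in("scene","side"):
        im=measure(n,n+"0.npz"); 
    z=[np.load(n+"0.npz") for n in("scene","side")]
    cr=[cv2.resize(z[0]["im"][235:335,250:375],None,fx=4.8,fy=4.8,interpolation=2)[:,:400],]
    a=cv2.resize(z[0]["im"][235:335,250:350+25],(500,400),interpolation=2); b=cv2.resize(z[1]["im"][125:190,265:346][:, :],(300,240),interpolation=2)
    b=cv2.copyMakeBorder(b,0,160,0,0,0); cv2.imwrite("pics/crop0.png",np.hstack([a,b]))
E
python3 meas.py
```

```text
scene
 handle (array([ 0.4697, -0.1417]), np.float64(-3.61), (np.float64(-0.0596), np.float64(0.0578)), array([ 38.2, 116.3]))
 clip [618.8  98.1] 18.5
  b1 (array([0.6151, 0.0744]), np.float64(-1.25), (np.float64(-0.0215), np.float64(0.0228)), array([11. , 44.3]))
  b2 (array([0.6241, 0.1392]), np.float64(-1.53), (np.float64(-0.0292), np.float64(0.0285)), array([10.8, 57.7]))
 mat [ 547.  -305.7] [53.3 86.9] 62.5
side
 handle (array([ 0.4672, -0.1427]), np.float64(174.1), (np.float64(-0.0572), np.float64(0.0525)), array([ 32.5, 109.5]))
 clip [617.3 106.2] 28.6
  b1 (array([0.62  , 0.0756]), np.float64(179.22), (np.float64(-0.0274), np.float64(0.0251)), array([ 8.8, 52.4]))
  b2 (array([0.62  , 0.0756]), np.float64(179.22), (np.float64(-0.0274), np.float64(0.0251)), array([ 8.8, 52.4]))
 mat [ 495.3 -235. ] [299.7 249. ] 85.52
```

View pics/crop0.png

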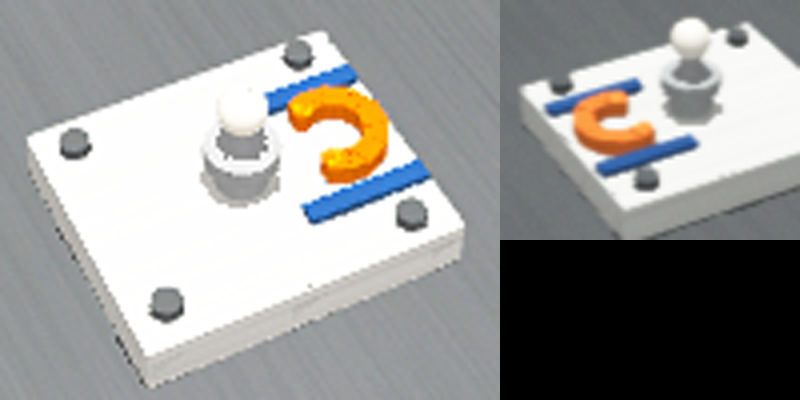

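Both views put the track near y≈0.107 at about -1.3°. The side view puts the mat centre at (0.495,-0.235), rotated -4.5°. The fork origin is near (0.479,-0.143). I'll move above the fork for a wrist view.

>>> carry_out(
  targets=[
    [0,0,0.14,5,-3.5,-1,1],
    [0,0,0.28,10,-7,-2,1],
    [0,0,0.41,15,-10.5,-3,1],
    [0,0,0.41,19,-13.5,-4,1],
    [0,0,0.41,23,-16.5,-5,1],
    [0,0,0.41,27,-19.2,-6,1],
    [0,0,0.41,31,-22,-6,1],
    [0,0,0.41,35,-24.6,-6,1],
  ],
  force=50,
)

```text
time: 0.9
ee_pos: [0.4191, -0.2215, 0.2818]
ee_rot: [0.0, 0.999, -0.039, 0.0]
force: [0.3, -0.6, 0.4]
gripper_width: 0.094
grasp_force: 0.0
```

Run:
```python
from h import *
m=imaging.camera_model("wrist"); print({k:np.round(v,3).tolist() for k,v in m.items()})
T,s=pose(); print(T.round(4).tolist(),s["joint_positions"].round(2))
```

```text
{'K': [[318.699, 0.0, 320.207], [0.0, 318.699, 201.652], [0.0, 0.0, 1.0]], 'mount': [[0.0, 0.973, 0.232, 0.067], [1.0, -0.0, 0.0, -0.0], [0.0, 0.232, -0.973, -0.162], [0.0, 0.0, 0.0, 1.0]]}
[[0.9969, -0.0785, 0.0009, 0.4191], [-0.0785, -0.9969, -0.0008, -0.2215], [0.001, 0.0007, -1.0, 0.2818], [0.0, 0.0, 0.0, 1.0]] [-0.67 -0.06  1.7  -0.    1.5   0.98]
```

>>> carry_out(
  targets=[
    [0,0,0,2,-3,1,1],
    [0,0,0,4,-6,2,1],
    [0,0,0,5.4,-8.3,4,1],
    [0,0,0,5.4,-8.3,6,1],
    [0,0,0,5.4,-8.3,6,1],
    [0,0,0,5.4,-8.3,6,1],
    [0,0,0,5.4,-8.3,6,1],
    [0,0,0,5.4,-8.3,6,1],
  ],
)

```text
time: 1.7
ee_pos: [0.4791, -0.1456, 0.2226]
ee_rot: [0.001, 0.999, -0.04, 0.001]
force: [0.5, 1.0, -0.1]
gripper_width: 0.0939
grasp_force: 0.0
```

```bash
cat > forkm.py <<'E'
from h import *
from meas import comp
import sys
im,d,K,W,m=cam("wrist"); cv2.imwrite("pics/"+sys.argv[1]+".png",im)
H,S,V=cv2.split(cv2.cvtColor(im,cv2.COLOR_BGR2HSV)); H=H.astype(int)
T,s=pose(); print("tcp",T[:3,3].round(4),"yaw",np.degrees(np.arctan2(T[1,0],T[0,0])).round(2))
n=np.argmax
mask=((abs(H-28)<5)&(S>110)); yy=comp(mask,(320,240))
P=onplane(yy,K,W,.023)[:,:2]; c,wh,a=cv2.minAreaRect(P.astype(np.float32)*1000); print("handle rect",np.round(c,1),np.round(wh,1),round(a,2), "px",yy.mean(0).round(0))
st=d[yy[:,1].astype(int),yy[:,0].astype(int)]; print("depth med",np.median(st))
E
python3 forkm.py w1
```

```text
tcp [ 0.479  -0.1455  0.2225] yaw -4.55
handle rect [ 406.5 -136.7] [15.7  6.4] 85.45 px [317. 245.]
depth med 0.38516867
```

View pics/w1.png

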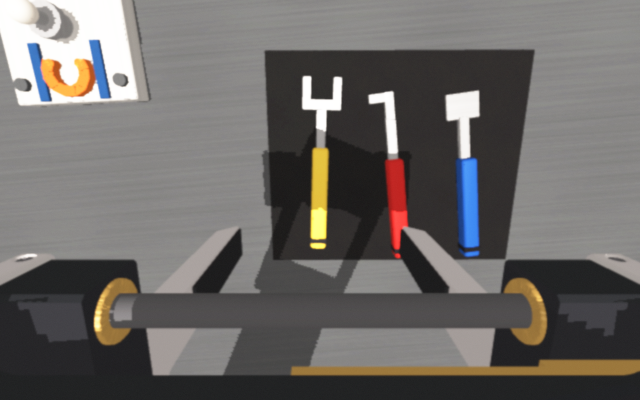

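The wrist view shows the fork with its handle at columns 311-328 and rows 148-248, and its prongs at (307,80) and (337,80). The clip is at (68,75), the strips are at (40,75) and (99,70), and the ball is near (25,10).

```bash
cat > forkm.py <<'E'
from h import *
import sys
im,d,K,W,m=cam("wrist"); cv2.imwrite("pics/"+sys.argv[1]+".png",im)
H,S,V=cv2.split(cv2.cvtColor(im,cv2.COLOR_BGR2HSV)); H=H.astype(int)
T,s=pose(); print("tcp",T[:3,3].round(4),"yaw",np.degrees(np.arctan2(T[1,0],T[0,0])).round(2))
def rect(mask,z,box,name):
    k=np.zeros(mask.shape,bool); x0,y0,x1,y1=box; k[y0:y1,x0:x1]=1
    ys,xs=np.where(mask&k); P=onplane(np.c_[xs,ys],K,W,z)[:,:2].astype(np.float32)*1000
    c,wh,a=cv2.minAreaRect(P); print(name,"ctr",np.round(c,1),"wh",np.round(wh,1),"ang",round(a,2),"mean",P.mean(0).round(1)); return c,a
if __name__=="__main__":
    rect((abs(H-28)<5)&(S>110),.023,(290,140,350,255),"handle")
    rect((S<60)&(V>150),.013,(295,60,350,112),"head")
    rect((abs(H-107)<12)&(S>130),.029,(20,20,54,110),"stripL")
    rect((abs(H-107)<12)&(S>130),.029,(80,20,115,110),"stripR")
    rect((abs(H-14)<7)&(S>150),.035,(35,45,100,110),"clip")
    rect((V<60),.003,(262,45,540,262),"mat")
    ys,xs=np.where(((abs(H-28)<5)&(S>110))[140:255,290:350]); print("depth pt med",np.median(d[ys+140,xs+290]))
E
python3 forkm.py w2
```

```text
tcp [ 0.479  -0.1454  0.2223] yaw -4.54
handle ctr [ 460.9 -142.2] wh [ 17.6 116. ] ang 85.09 mean [ 455.2 -141.8]
head ctr [ 580.3 -155.2] wh [43.6 36.8] ang 84.72 mean [ 577.5 -154.7]
stripL ctr [623.3 137.8] wh [10.2 55.3] ang 88.19 mean [624.  138.4]
stripR ctr [621.7  74.4] wh [10.1 56. ] ang 88.77 mean [622.   74.2]
clip ctr [614.8 103.9] wh [51.9 34.9] ang 86.99 mean [613.6 104. ]
mat ctr [ 493.6 -257. ] wh [343.5 250.9] ang 85.48 mean [ 511.3 -234.2]
depth pt med 0.37568244
```

>>> carry_out(
  targets=[
    [0,0,0.014,-0.8,-0.1,4,0.2],
    [0,0,0.014,-0.8,-0.1,8,0],
    [0,0,0.014,-0.8,-0.1,12,0],
    [0,0,0.014,-0.8,-0.1,16,0],
    [0,0,0.014,-0.8,-0.1,18.5,0],
    [0,0,0.014,-0.8,-0.1,19.5,0],
    [0,0,0.014,-0.8,-0.1,20,0],
    [0,0,0.014,-0.8,-0.1,20,0],
  ],
  force=50,
)

```text
time: 2.6
ee_pos: [0.4715, -0.1435, 0.0219]
ee_rot: [0.0, 0.999, -0.046, 0.001]
force: [0.1, 0.3, -0.7]
gripper_width: 0.0468
grasp_force: 0.0
```

>>> carry_out(
  targets=[
    [0,0,0,0,0,0,-0.5],
    [0,0,0,0,0,0,-1],
    [0,0,0,0,0,0,-1],
    [0,0,0,0,0,0,-1],
    [0,0,0,0,0,0,-1],
    [0,0,0,0,0,0,-1],
    [0,0,0,0,0,0,-1],
    [0,0,0,0,0,0,-1],
  ],
  force=50,
)

```text
time: 3.4
ee_pos: [0.4713, -0.1433, 0.022]
ee_rot: [0.0, 0.999, -0.046, 0.0]
force: [-0.2, 0.1, 6.0]
gripper_width: 0.0174
grasp_force: 50.0
```

>>> carry_out(
  targets=[
    [0,0,0,0,0,-2,-1],
    [0,0,0,0,0,-5,-1],
    [0,0,-0.02,-0.2,-3,-8,-1],
    [0,0,-0.068,-0.6,-7,-11,-1],
    [0,0,-0.068,-1.1,-11,-14,-1],
    [0,0,-0.068,-1.5,-15,-17,-1],
    [0,0,-0.068,-1.8,-19,-17.8,-1],
    [0,0,-0.068,-2.2,-23,-17.8,-1],
  ],
)

```text
time: 4.2
ee_pos: [0.4709, 0.0897, 0.2011]
ee_rot: [-0.0, 1.0, -0.012, 0.002]
force: [0.3, 0.6, -2.5]
gripper_width: 0.0178
grasp_force: 50.0
```

>>> carry_out(
  targets=[
    [0,0,0,-0.2,-1.5,0,-1],
    [0,0,0,-0.3,-2.1,0,-1],
    [0,0,0,-0.3,-2.1,0,-1],
    [0,0,0,-0.3,-2.1,0,-1],
    [0,0,0,-0.3,-2.1,0,-1],
    [0,0,0,-0.3,-2.1,0,-1],
    [0,0,0,-0.3,-2.1,0,-1],
    [0,0,0,-0.3,-2.1,0,-1],
  ],
)

```text
time: 5.0
ee_pos: [0.4676, 0.1086, 0.1993]
ee_rot: [0.0, 1.0, -0.013, 0.0]
force: [-0.4, 0.5, -0.9]
gripper_width: 0.0176
grasp_force: 50.0
```

Run:
```python
from h import *
im,d,K,W,m=cam("wrist"); np.savez("w3.npz",im=im,d=d,K=K,W=W); cv2.imwrite("pics/w3.png",im)
T,s=pose(); print("tcp",T.round(4).tolist(),s["gripper_width"])
```

```text
tcp [[0.9997, -0.0249, 0.0, 0.4676], [-0.0249, -0.9997, -0.0, 0.1088], [0.0, 0.0, -1.0, 0.1993], [0.0, 0.0, 0.0, 1.0]] 0.01761074237156017
```

View pics/w3.png

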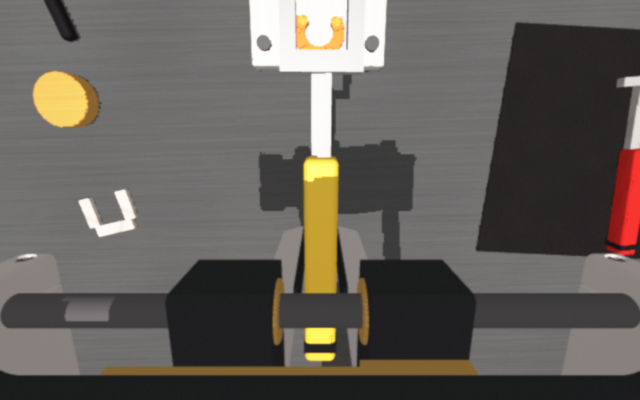

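The wrist view shows the fork held straight (handle and shank at column 320). The head is over the clip and centred on the plate (plate columns 250-385, clip about (320,35)). I'll back off a little and go down behind the plate.

>>> carry_out(
  targets=[
    [0,0,0,-1,-0.1,1,-1],
    [0,0,0,-1.6,-0.1,4,-1],
    [0,0,0,-1.6,-0.1,8,-1],
    [0,0,0,-1.6,-0.1,12,-1],
    [0,0,0,-1.6,-0.1,14,-1],
    [0,0,0,-1.6,-0.1,15.2,-1],
    [0,0,0,-1.6,-0.1,15.2,-1],
    [0,0,0,-1.6,-0.1,15.2,-1],
  ],
)

```text
time: 5.85
ee_pos: [0.4527, 0.1105, 0.0482]
ee_rot: [-0.0, 1.0, -0.012, 0.001]
force: [0.4, 0.2, -0.8]
gripper_width: 0.0173
grasp_force: 50.0
```

Run:
```python
from h import *
T,s=pose(); print("tcp",T[:3,3].round(4),T[1,0].round(4))
def rect(n,mask,z,box,im,K,W):
    k=np.zeros(mask.shape,bool); x0,y0,x1,y1=box; k[y0:y1,x0:x1]=1
    ys,xs=np.where(mask&k)
    if len(xs)<5: print(n,"none"); return
    P=onplane(np.c_[xs,ys],K,W,z)[:,:2].astype(np.float32)*1000; c,wh,a=cv2.minAreaRect(P); print(n,np.round(c,1),np.round(wh,1),round(a,1),"min",P.min(0).round(1),"max",P.max(0).round(1))
out=[]
for nm,box in(("scene",(255,230,430,335)),("side",(215,115,370,195))):
    im,d,K,W,m=cam(nm); H,S,V=cv2.split(cv2.cvtColor(im,cv2.COLOR_BGR2HSV)); H=H.astype(int)
    rect(nm+" clip",(abs(H-14)<7)&(S>150),.033,box,im,K,W)
    rect(nm+" strips",(abs(H-107)<10)&(S>140),.029,box,im,K,W)
    x0,y0,x1,y1=box; out.append(cv2.resize(im[y0:y1,x0:x1],None,fx=390/(x1-x0),fy=390/(x1-x0),interpolation=2))
h=max(o.shape[0] for o in out); cv2.imwrite("pics/c4.png",np.hstack([cv2.copyMakeBorder(o,0,h-o.shape[0],0,0,0) for o in out]))
```

```text
tcp [0.4527 0.1105 0.0482] -0.0242
scene clip [620.9 110.2] [51.  42.7] 62.0 min [595.7  80.4] max [637.2 134.7]
scene strips [623.1 107.5] [74.8 57.7] 88.5 min [593.9  70. ] max [652.8 145.5]
side clip [597.3 203.6] [ 46.8 252.8] 11.1 min [553.4  79.3] max [636.  328.2]
side strips [621.4 106.9] [73.1 55.6] 89.0 min [593.   70.5] max [649.8 143.6]
```

View pics/c4.png

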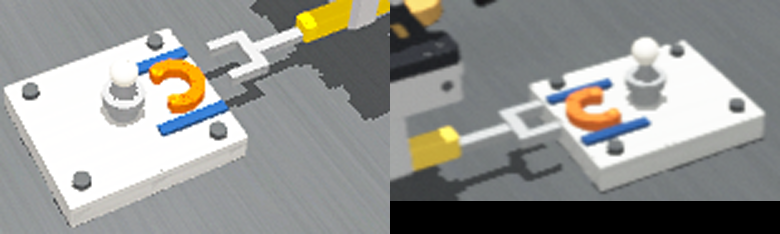

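The fork is on the track axis to within about 1 mm, with the prongs just short of the clip at clip height. The strips' centre is at x≈0.6225, so the post is at about 0.6665 and home needs about 66 mm of advance.

>>> carry_out(
  targets=[
    [0,0,0,0.5,0,0.1,-1],
    [0,0,0,1,0,0.1,-1],
    [0,0,0,1.5,0,0.1,-1],
    [0,0,0,2,0,0.1,-1],
    [0,0,0,2.5,0,0.1,-1],
    [0,0,0,3,0,0.1,-1],
    [0,0,0,3.5,0,0.1,-1],
    [0,0,0,4,0,0.1,-1],
  ],
  force=60,
)

```text
time: 6.75
ee_pos: [0.4918, 0.1095, 0.0462]
ee_rot: [-0.0, 1.0, -0.012, -0.0]
force: [-0.3, 0.6, -1.8]
gripper_width: 0.0169
grasp_force: 60.0
```

>>> carry_out(
  targets=[
    [0,0,0,0.2,0,0,-1],
    [0,0,0,0.4,0,0,-1],
    [0,0,0,0.6,0,0,-1],
    [0,0,0,0.8,0,0,-1],
    [0,0,0,1.0,0,0,-1],
    [0,0,0,1.2,0,0,-1],
    [0,0,0,1.3,0,0,-1],
    [0,0,0,1.4,0,0,-1],
  ],
)

```text
time: 7.55
ee_pos: [0.5044, 0.1093, 0.0459]
ee_rot: [-0.0, 1.0, -0.012, -0.001]
force: [-3.7, 0.1, -1.5]
gripper_width: 0.0178
grasp_force: 60.0
```

>>> carry_out(
  targets=[
    [0,0,0,0.1,0,0,-1],
    [0,0,0,0.2,0,0,-1],
    [0,0,0,0.3,0,0,-1],
    [0,0,0,0.4,0,0,-1],
    [0,0,0,0.5,0,0,-1],
    [0,0,0,0.6,0,0,-1],
    [0,0,0,0.7,0,0,-1],
    [0,0,0,0.8,0,0,-1],
  ],
)

```text
time: 8.35
ee_pos: [0.5113, 0.1093, 0.0455]
ee_rot: [-0.0, 1.0, -0.012, -0.002]
force: [-6.2, 1.8, 0.7]
gripper_width: 0.0178
grasp_force: 60.0
```

>>> carry_out(
  targets=[
    [0,0,0,0.1,0,-0.05,-1],
    [0,0,0,0.2,0,-0.1,-1],
    [0,0,0,0.3,0,-0.1,-1],
    [0,0,0,0.4,0,-0.1,-1],
    [0,0,0,0.5,0,-0.1,-1],
    [0,0,0,0.6,0,-0.1,-1],
    [0,0,0,0.7,0,-0.1,-1],
    [0,0,0,0.8,0,-0.1,-1],
  ],
)

```text
time: 9.15
ee_pos: [0.5202, 0.1088, 0.0469]
ee_rot: [0.0, 1.0, -0.012, -0.001]
force: [-4.9, 0.1, 1.1]
gripper_width: 0.0178
grasp_force: 60.0
```

```bash
cat > look.py <<'E'
from h import *
import sys
T,s=pose(); print("tcp",T[:3,3].round(4),s["force"].round(1))
out=[]
for nm,box in(("scene",(275,235,365,300)),("side",(280,122,345,180))):
    im,d,K,W,m=cam(nm); H,S,V=cv2.split(cv2.cvtColor(im,cv2.COLOR_BGR2HSV)); H=H.astype(int)
    x0,y0,x1,y1=box; k=np.zeros(H.shape,bool); k[y0:y1,x0:x1]=1
    ys,xs=np.where((abs(H-14)<7)&(S>150)&k); P=onplane(np.c_[xs,ys],K,W,.033)[:,:2]*1000; print(nm,"clip min",P.min(0).round(1),"max",P.max(0).round(1))
    out.append(cv2.resize(im[y0:y1,x0:x1],None,fx=390/(x1-x0),fy=390/(x1-x0),interpolation=2))
h=max(o.shape[0] for o in out); cv2.imwrite("pics/"+sys.argv[1]+".png",np.hstack([cv2.copyMakeBorder(o,0,h-o.shape[0],0,0,0) for o in out]))
E
python3 look.py c5
```

```text
tcp [0.5202 0.1088 0.0469] [-4.9  0.1  1.1]
scene clip min [643.3  80.4] max [683.8 133.1]
side clip min [642.8  76. ] max [678.1 126.1]
```

View pics/c5.png

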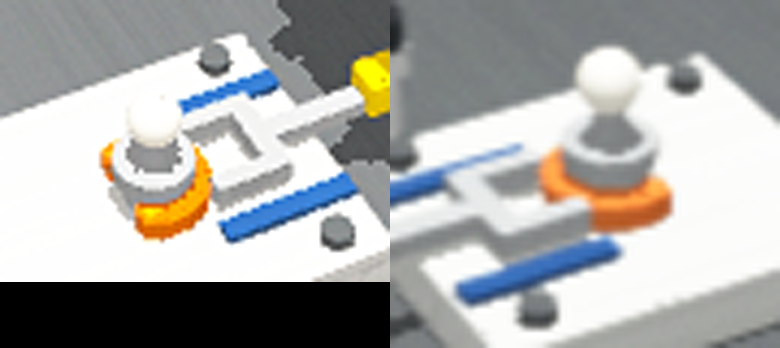

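The clip is around the post, with its back at x≈0.643 (centre about 0.667), and the prongs are against it. I'll push a little more to confirm it is seated against a hard stop.

>>> carry_out(
  targets=[
    [0,0,0,0.05,0,0,-1],
    [0,0,0,0.1,0,0,-1],
    [0,0,0,0.15,0,0,-1],
    [0,0,0,0.2,0,0,-1],
    [0,0,0,0.25,0,0,-1],
    [0,0,0,0.3,0,0,-1],
    [0,0,0,0.3,0,0,-1],
    [0,0,0,0.3,0,0,-1],
  ],
)

```text
time: 10.05
ee_pos: [0.5207, 0.1089, 0.0461]
ee_rot: [0.0, 1.0, -0.012, -0.004]
force: [-10.2, 0.5, 3.2]
gripper_width: 0.0172
grasp_force: 60.0
```

>>> carry_out(
  targets=[
    [0,0,0,0.1,0,0,-1],
    [0,0,0,0.2,0,0,-1],
    [0,0,0,0.3,0,0,-1],
    [0,0,0,0.4,0,0,-1],
    [0,0,0,0.5,0,0,-1],
    [0,0,0,0.5,0,0,-1],
    [0,0,0,0.5,0,0,-1],
    [0,0,0,0.5,0,0,-1],
  ],
)

```text
time: 10.85
ee_pos: [0.5215, 0.1086, 0.0445]
ee_rot: [0.0, 1.0, -0.012, -0.009]
force: [-15.8, 0.2, 4.6]
gripper_width: 0.0176
grasp_force: 60.0
```

>>> carry_out(
  targets=[
    [0,0,0,-0.8,0,0,-1],
    [0,0,0,-1.5,0,0,-1],
    [0,0,0,-2.5,0,0,-1],
    [0,0,0,-3.5,0,0,-1],
    [0,0,0,-5,0,0,-1],
    [0,0,0,-7,0,0,-1],
    [0,0,0,-8,0,0,-1],
    [0,0,0,-8,0,0,-1],
  ],
)

```text
time: 11.65
ee_pos: [0.4481, 0.1106, 0.0472]
ee_rot: [0.0, 1.0, -0.012, -0.0]
force: [-0.2, 0.6, -1.0]
gripper_width: 0.0177
grasp_force: 60.0
```

```bash
python3 look.py c6
```

```text
tcp [0.4481 0.1106 0.0472] [-0.2  0.6 -1. ]
scene clip min [643.3  81.6] max [683.3 133.9]
side clip min [640.9  77. ] max [678.1 128.3]
```

View pics/c6.png

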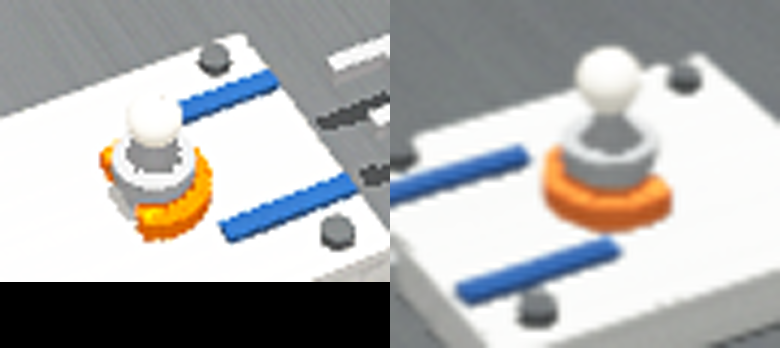

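The clip stayed in place, concentric with the post, after the fork withdrew. Next I'll return the fork to its place on the mat.

>>> carry_out(
  targets=[
    [0,0,0,0,0,-3,-1],
    [0,0,0,0,1,-7,-1],
    [0,0,0.02,0.5,4,-10,-1],
    [0,0,0.068,1,8,-10,-1],
    [0,0,0.068,1.5,12,-10,-1],
    [0,0,0.068,2,16,-10,-1],
    [0,0,0.068,2.5,20,-10,-1],
    [0,0,0.068,2.9,24,-10,-1],
  ],
)

```text
time: 12.55
ee_pos: [0.4739, -0.1325, 0.1479]
ee_rot: [0.0, 0.999, -0.046, 0.001]
force: [-0.9, 0.6, -1.9]
gripper_width: 0.0177
grasp_force: 60.0
```

>>> carry_out(
  targets=[
    [0,0,0,0,1.3,0,-1],
    [0,0,0,0,1.3,2,-1],
    [0,0,0,0,1.3,5,-1],
    [0,0,0,0,1.3,8,-1],
    [0,0,0,0,1.3,10,-1],
    [0,0,0,0,1.3,11,-1],
    [0,0,0,0,1.3,11,-1],
    [0,0,0,0,1.3,11,-1],
  ],
)

```text
time: 13.35
ee_pos: [0.4725, -0.1433, 0.038]
ee_rot: [0.0, 0.999, -0.046, 0.001]
force: [0.1, 0.5, -1.4]
gripper_width: 0.0172
grasp_force: 60.0
```

Down the last 16 mm, gently.

>>> carry_out(
  targets=[
    [0,0,0,0,0,0.4,-1],
    [0,0,0,0,0,0.8,-1],
    [0,0,0,0,0,1.1,-1],
    [0,0,0,0,0,1.3,-1],
    [0,0,0,0,0,1.4,-1],
    [0,0,0,0,0,1.5,-1],
    [0,0,0,0,0,1.55,-1],
    [0,0,0,0,0,1.55,-1],
  ],
)

```text
time: 14.15
ee_pos: [0.4715, -0.1431, 0.0222]
ee_rot: [-0.0, 0.999, -0.046, -0.0]
force: [-1.3, 1.0, 5.0]
gripper_width: 0.0173
grasp_force: 60.0
```

Contact with the mat (5 N). I'll open a little first, then fully, then lift.

>>> carry_out(
  targets=[
    [0,0,0,0,0,0,-0.5],
    [0,0,0,0,0,0,-0.3],
    [0,0,0,0,0,0,0],
    [0,0,0,0,0,0,0.1],
    [0,0,0,0,0,0,0.1],
    [0,0,0,0,0,-2,0.1],
    [0,0,0,0,0,-6,0.1],
    [0,0,0,0,0,-10,0.1],
  ],
  force=20,
)

```text
time: 14.95
ee_pos: [0.4705, -0.1426, 0.1219]
ee_rot: [-0.001, 0.999, -0.046, -0.001]
force: [0.6, 0.2, 0.4]
gripper_width: 0.0515
grasp_force: 0.0
```

>>> carry_out(
  targets=[
    [0,0,0,0,0,-4,0.5],
    [0,0,0,0,0,-8,0.5],
    [0,0,0,0,0,-10,0.5],
    [0,0,0,0,0,-10,0.5],
    [0,0,0,0,0,-10,0.5],
    [0,0,0,0,0,-10,0.5],
    [0,0,0,0,0,-10,0.5],
    [0,0,0,0,0,-10,0.5],
  ],
)

```text
time: 15.75
ee_pos: [0.4707, -0.1427, 0.2201]
ee_rot: [-0.001, 0.999, -0.046, -0.001]
force: [-0.7, -0.2, -0.5]
gripper_width: 0.0705
grasp_force: 0.0
```

```bash
python3 - <<'E'
from h import *
im=cam("wrist")[0]; b=cam("side")[0]
cv2.imwrite("pics/end.png",np.hstack([cv2.resize(im,(400,250),interpolation=3),cv2.resize(b,(400,250),interpolation=3)]))
E
python3 look.py c7
```

```text
tcp [ 0.4711 -0.1429  0.2208] [ 0.2  0.2 -0.3]
scene clip min [643.3  81.6] max [683.3 133.9]
side clip min [640.9  77. ] max [678.1 128.3]
```

View pics/end.png

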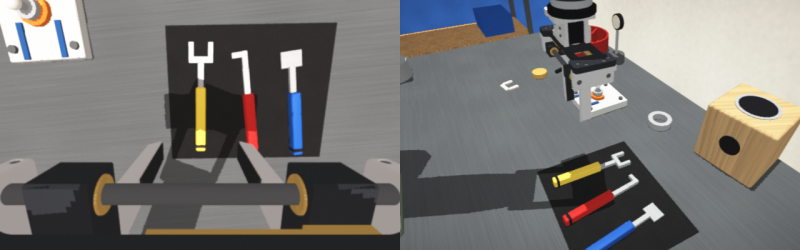

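The fork lies flat on the mat (wrist half: (200,100)), the clip is on the post, and the gripper is clear of everything.

```bash
python3 -c "
from cell import robot; print(robot.finish_job())"
```

```text
the job is handed in; nothing more can be done
None
```

The fork pushed the clip fully home around the post, the fork is back flat on the mat, and the job was handed in after about 16 s of the 48 s allowed; no verdict was returned.

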